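Pull-test the contacts of a power outlet

ROBOT

A 7-joint arm with a two-finger parallel gripper is mounted at the origin on the work surface. World frame = base frame: x ahead of the robot, y to its left, z up, the work surface at z = 0. Lengths are in m, angles in rad, forces in N, time in s.
With the tool pointing down it reaches from about 0.35 to 0.775 m from the base axis. Payload 3.1 kg.
Tool frame: the origin (TCP) lies midway between the tips of the shut fingers; the grasp point (between the pads) lies 19 mm behind it; z points along the fingers, y is the line along which they close (so a half turn about z gives the same grasp; the last joint's range is limited). The gripper opens to 85 mm and grips with 20 to 120 N. Pads are 22 mm wide; open, the fingers measure 114 mm over their backs; the gripper's body (76 mm by 85 mm) begins 54 mm behind the grasp point. The pads swing forward as they close: fully open they stand 13 mm farther back than shut.
Start: joints at [-1.175, 0.311, 0.014, 1.512, -0.004, 1.319, -0.027], TCP at [0.233, 0.498, 0.231] pointing down, gripper open.
Joint ranges: [-2.7, 2.7], [-0.3, 1.91], [-1.27, 1.3], [0.12, 2.57], [-1.44, 4.58], [0.2, 2.03], [-3.05, 3.05]. Speed limits (rad/s): [2.79, 2.79, 3.14, 3.14, 3.14, 3.14, 3.14].

INTERFACE

Orientations are given as [roll, pitch, yaw] about the fixed x, y, z axes, in that order (R = Rz(yaw) Ry(pitch) Rx(roll)).
In Python, from station import r, read_camera gives the robot as it stands.
- The arm moves only by the tool carry_out, never from a script. Its arguments are lists of equal length, an entry for each row: "slide": the shift along the tool's x, y, z scaled (see below), a list of three; "roll": the turn about the tool's z scaled (see below). In form: {"slide": [[tx, ty, tz], ...], "roll": [roll, ...]}. A call has 1 to 20 rows; each row is the pose to reach, as a shift and turn from the pose commanded when the call began, along the tool's axes at that moment; what a row does not reach only later rows make up. The controller multiplies each number of a shift by 0.25 m and each number of a turn by 2 rad. A row lasts 1/10 s, in which the tool goes at most 50 mm and 8.59 degrees, less where a joint would pass 70% of its speed; a pose out of reach is approached as far as the arm can. A call with a number of a shift or a turn outside -1 to 1 is refused whole. A call with a gripper value outside its range is refused whole. "fingers" is the opening, from -1 (shut) to 1 (fully open), set as the call begins (left out, the last holds). The fingers move at their own pace and stop on an object; the grip force is fixed at half the most. Time passes only in rows, so rows that repeat a pose let the fingers close. It gives the time, the measured TCP pose, the force, the opening and the grip force at its end, in the units of the state.
- r.read_state(): the state, without advancing time (a new reading comes with each control period).
- read_camera(name): name is "scene" or "top"; returns a dict with "frame" (400x640x3 uint8, blue, green, red), "camera_matrix" (3x3 intrinsics, pixels), "pose" (4x4, takes a point from camera to world coordinates). Camera axes: x right, y up, looking along -z (the intrinsics and any distortion apply to the point x, -y, -z); pixel columns grow to the right and rows downward; lengths in m; the calibration is good to about 2 mm. A picture is of the moment at which its call begins. There is no depth.
- r.close_job(): hands the job in; it is judged then, once.
The state is a dict: "clock": time; "joint_pos": joint angles; "joint_velocities": joint speeds; "joint_torque": joint torques, N m; "tcp_pos": TCP position; "ee_rot": TCP orientation; "contact_force": force on the tool from outside, world axes, zero at the start; "wrist_torque": the same for the moment, N m; "width": opening from 0.0 (shut) to 1.0 (fully open); "finger_force": force on a finger pad.
Only numpy, scipy, OpenCV 4.12 (cv2) and the standard library are available. Lean on these libraries where they do the work, as an engineer would, in place of code of your own. Each camera call takes 0.05 s, during which the arm holds its last target. There are 200 camera calls.

TASK

Check that the capped outlet of the sloped power box still grips: take off its yellow dust cap and put the cap in the steel dish, then plug the spring pull tester from the red caddy squarely and fully home in that outlet. Pull the tester's T-handle straight out until the green band shows at the top of the blue case but no red, keep it there for a good second, and ease it gently all the way back before letting go of it. Leave the tester plugged fully home and do not disturb the other things.

Things in the scene. Friction and masses are not known exactly. Their poses are not given: they have to be found in the camera images.
- power_box: Fixed orange and grey power box, 172 mm deep (x), 242 mm wide (y), 131 mm high. Origin under it on the bench, below the middle of its sloped face. The face is 48 mm high at the front and rises 32 deg towards the box's +x. Three outlet modules 70 mm wide stand side by side along y (pitch 72 mm) in any order: the capped one, the charger block's and the timer's.
- module_usb: Module of the power box with a fixed white charger block (64 mm up the slope, 46 mm across) that stands 46 mm proud of the sloped face. Origin on the bench below the block's middle at the face (88 mm up); axes as the box's. Leave alone.
- module_timer: Module of the power box with a fixed round black and white timer (52 mm diameter) that stands 50 mm proud of the sloped face. Origin on the bench below the timer's middle at the face (88 mm up); axes as the box's. Leave alone.
- outlet: The free outlet, blue surround, fixed in the face. Origin: centre of its mouth. z: outward normal (32 deg from vertical, leaning to the box's -x), x up the slope. Hole 42 (x) by 26 (y) by 26 mm deep, 3 mm chamfer. A sprung contact in its upslope wall resists the plug (10 to 20 N to push it home), then snaps behind its foot and holds the seated plug against more than 10 N of pull along z.
- cap: Yellow plastic dust cap, 40 g, loose in the outlet's mouth, axes along the outlet's. Origin: centre of its underside, 6 mm inside the mouth. Shank 36 x 22 x 6 mm, flange 50 x 32 mm (z = 6 to 10 mm, resting on the face), grip fin 40 mm (x) by 14 mm (y) from z = 10 to 40 mm. Lifts out freely along z.
- tester: Spring pull tester, 205 g (varies 30%), stands upright in a caddy compartment. Origin: centre of its plug's underside, z along its axis. Plug 40 (x) by 24 (y), z = 0 to 24 mm, tapered foot; black flange 52 x 34, z = 24 to 30, sits on the face when home; blue case 36 x 28, z = 30 to 78; neck; white T-bar 50 (x) by 14 (y), z = 92 to 114 at rest. Fits with x along the outlet's x, either way round.
- plug_seat (a point): Point on the tester's axis in the plane of the flange's underside, 24 mm above its origin; it coincides with the outlet's origin when the plug is fully home.
- tester_grip (a point): Middle of the T-handle bar, on the axis, 104 mm above the tester's origin with the spring at rest; moves with the handle. The tester may be carried and pushed home by the bar; its own weight draws the handle out a few mm.
- pull (a joint): How far the T-handle is drawn out of the case along the tester's z, in m: 0 at rest, 0.032 at the stop. Spring: 1 N at the start plus 0.25 N per mm. The 13 mm thick rod that comes out below the neck is white up to 14 mm of draw, then green from 14 to 20 mm, then red: 17 mm (about 5 N) is the middle of the green.
- caddy: Fixed red open caddy, 82 mm (x) by 226 mm (y) by 55 mm high, walls and floor 5 mm, two dividers making three compartments in a row along y (centres about 74 mm apart) that hold the tester, the spray can and the jar in any order. Origin at the centre of its underside.
- dish: Fixed round steel dish, 124 mm across the rim, 100 mm across the bottom, 28 mm high, 3 mm wall, floor 5 mm thick. Origin at the centre of its underside.
- spray_can: Blue and steel spray can, 48 mm diameter, 125 mm tall, stands in the caddy; origin at the centre of its underside. Leave alone.
- grease_jar: Amber jar with black lid, 52 mm diameter, 85 mm tall, stands in the caddy; origin at the centre of its underside. Leave alone.
- green_bottle: Green glass bottle, 56 mm diameter, 170 mm tall, stands on the bench between box and caddy; origin at the centre of its underside. Leave alone.
- tape_roll: Yellow tape roll, 90 mm diameter, 25 mm high, lying on the bench; origin at the centre of its underside. Leave alone.
- screwdriver: Screwdriver with red handle, lying on the bench along its x; origin under it. Leave alone.
- screw_jar: Clear jar with red lid, 64 mm diameter, 80 mm tall, at the back of the bench; origin at the centre of its underside. Leave alone.
- battery_pack: Black and orange tool battery, 70 x 50 x 52 mm, at the back of the bench; origin at the centre of its underside. Leave alone.
There are look-alikes about, which are no part of the job. Leave any purple look-alike of the tester alone.

How it is judged:
By the outcome, as a careful person would: the job done as asked, in the order asked, and still so for the second after the job is handed in, with the robot touching nothing.
It also fails if it takes over 72 s, if anything falls off the work surface, if the arm or the gripper's body presses on something with over 40 N, if the wrist force passes 120 N, or if a joint passes its speed limit or range.

## Working session

There is one attempt and no reset: what is moved stays moved. The work goes in short steps, Python scripts to look and compute and a tool call to move; the robot and the scene stay as the last step left them, time stands still between calls to the robot, and variables do not carry over. Pictures are saved under pics/ and viewed, at most 10 in all, crops included, and the job is handed in when it is done.

Besides the shell and the picture viewer there is one more tool, called after "Request:" by a JSON object that holds its "fn" and its "kwargs". carry_out: Moves the arm, as the interface text tells. Its arguments: {"type":"object","properties":{"slide":{"type":"array"},"roll":{"type":"array"},"fingers":{"type":"number"}},"required":["slide","roll"]}

```bash
ls; mkdir -p pics; python3 - <<'E'
from station import r, read_camera
import cv2
s=r.read_state(); print({k:s[k] for k in ['clock','tcp_pos','ee_rot','contact_force','width']})
for n in ['scene','top']:
    c=read_camera(n); cv2.imwrite(f'pics/{n}0.png',c['frame']); print(n,c['camera_matrix'],c['pose'],c.keys())
E
```

```text
pics
{'clock': 0.0, 'tcp_pos': array([0.23288547, 0.49746948, 0.23024822]), 'ee_rot': array([-3.13929003e+00,  1.26036117e-04,  2.70388448e+00]), 'contact_force': array([-0.11611278, -0.37394488,  0.34965336]), 'width': 0.999074758288854}
scene [[472.21873882   0.         316.5301234 ]
 [  0.         472.21873882 197.80679918]
 [  0.           0.           1.        ]] [[-0.77782456 -0.37454758  0.50468116  1.19962938]
 [ 0.62809112 -0.49155935  0.60321716  0.77196009]
 [ 0.02214722  0.78618288  0.61759694  0.88890299]
 [ 0.          0.          0.          1.        ]] dict_keys(['frame', 'camera_matrix', 'pose'])
top [[366.69147014   0.         323.29808434]
 [  0.         366.69147014 204.31216337]
 [  0.           0.           1.        ]] [[ 0.0054444   0.99131483 -0.13139735  0.45521522]
 [-0.99988151  0.00728862  0.01355858  0.00467022]
 [ 0.01439852  0.13130796  0.99123706  0.95375819]
 [ 0.          0.          0.          1.        ]] dict_keys(['frame', 'camera_matrix', 'pose'])
```

View pics/scene0.png

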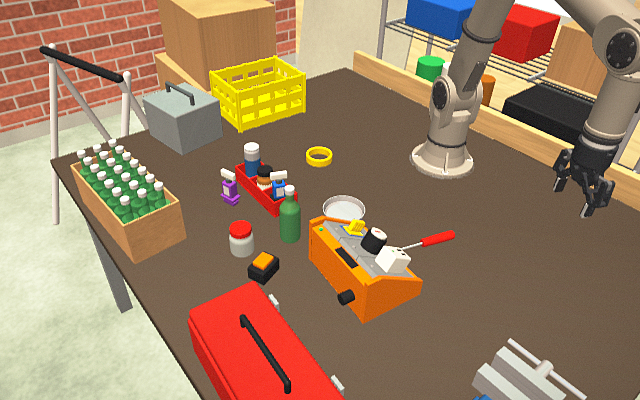

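View pics/top0.png

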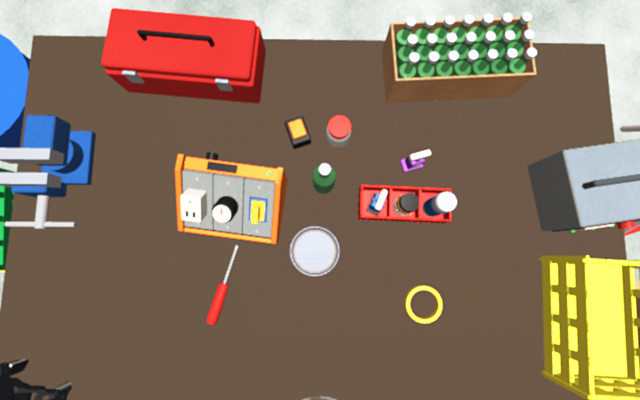

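The scene view shows the box with the yellow cap at about (355,228), tester at (279,186), dish at (344,208). In the top view they are at about (258,210), (379,201) and (315,251). The gripper is at the far left. Next, enlarged crops and colour blobs.

```bash
cat > h.py <<'E'
import numpy as np, cv2
from station import r, read_camera
from scipy.spatial.transform import Rotation as R
def cam(n,save=None):
    c=read_camera(n)
    if save: cv2.imwrite(f'pics/{save}.png',c['frame'])
    return c
def ray(c,p):
    d=np.linalg.inv(c['camera_matrix'])@[p[0],p[1],1]; d=c['pose'][:3,:3]@(d*[1,-1,-1]); return c['pose'][:3,3],d/np.linalg.norm(d)
def plane(c,p,z):
    o,d=ray(c,p); return o+d*(z-o[2])/d[2]
def tri(a,p,b,q):
    o1,d1=ray(a,p);o2,d2=ray(b,q)
    t=np.linalg.lstsq(np.c_[d1,-d2],o2-o1,rcond=None)[0]
    A=o1+d1*t[0];B=o2+d2*t[1]; return (A+B)/2,np.linalg.norm(A-B)
def proj(c,P):
    q=c['pose'][:3,:3].T@(np.array(P)-c['pose'][:3,3])*[1,-1,-1]; q=c['camera_matrix']@q; return q[:2]/q[2]
def blobs(c,lo,hi,roi=None,amin=15):
    h=cv2.cvtColor(c['frame'],cv2.COLOR_BGR2HSV); m=cv2.inRange(h,lo,hi)
    if roi: z=np.zeros_like(m); x0,y0,x1,y1=roi; z[y0:y1,x0:x1]=m[y0:y1,x0:x1]; m=z
    cs,_=cv2.findContours(m,cv2.RETR_EXTERNAL,cv2.CHAIN_APPROX_NONE)
    return [k for k in cs if cv2.contourArea(k)>=amin]
E
python3 - <<'E'
from h import *
S=cam('scene','s1');T=cam('top','t1')
def crop(c,x,y,w,h,k): return cv2.resize(c['frame'][y:y+h,x:x+w],None,fx=k,fy=k,interpolation=cv2.INTER_CUBIC)
a=crop(S,300,185,130,100,3.0); b=crop(T,165,145,130,100,3.0)
d=crop(S,210,135,130,100,3.0); e=crop(T,330,145,130,100,3.0)
cv2.imwrite('pics/c1.png',np.vstack([np.hstack([a,b]),np.hstack([d,e])]))
E
```

```text
(no output)
```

View pics/c1.png

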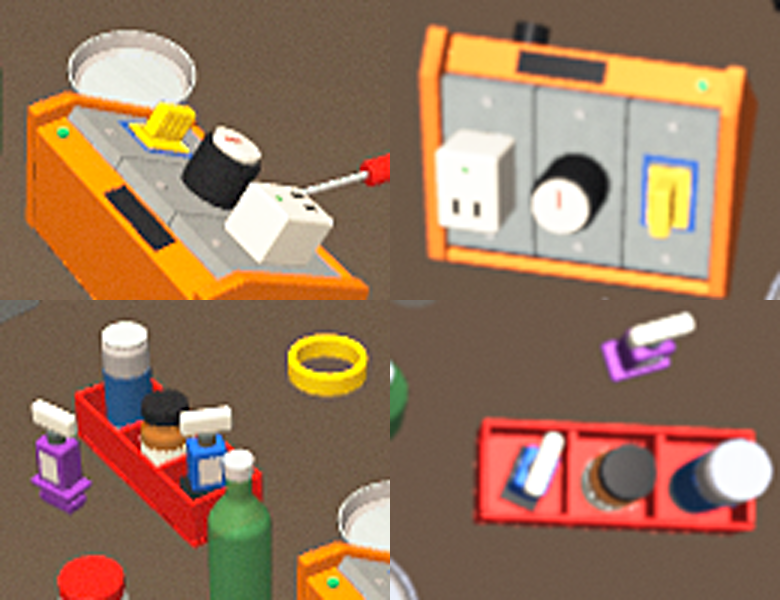

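The crops show the cap fin in the mouth at the box's −y end, the timer in the middle, and the tester's white bar yawed in the caddy's +y compartment. Next I measure these from both views.

```bash
python3 - <<'E'
from h import *
S=cam('scene');T=cam('top')
def rep(n,c,lo,hi,roi,am=15):
    for k in blobs(c,lo,hi,roi,am):
        rc=cv2.minAreaRect(k); ap=cv2.approxPolyDP(k,2,True)[:,0].tolist()
        print(n,cv2.contourArea(k),np.round(rc[0],1),np.round(rc[1],1),round(rc[2],1),np.round(cv2.boxPoints(rc),1).tolist(),ap)
Y=((20,120,120),(35,255,255));B=((100,100,60),(125,255,255));W=((0,0,170),(180,60,255));O=((8,150,120),(19,255,255));Rd=((0,150,80),(7,255,255))
rep('capS',S,*Y,(335,210,385,250)); rep('capT',T,*Y,(240,190,280,230))
rep('bluS',S,*B,(335,210,385,250)); rep('bluT',T,*B,(240,190,280,230))
rep('barS',S,*W,(268,165,290,182));rep('barT',T,*W,(365,185,392,215))
rep('caseS',S,*B,(268,170,292,205));rep('caseT',T,*B,(365,185,392,215))
rep('boxT',T,*O,(165,140,295,250),200); rep('cadT',T,*Rd,(350,175,460,230),100)
rep('dishT',T,(0,0,120),(180,60,255),(285,220,345,280),100)
rep('dishS',S,(0,0,120),(180,60,255),(320,190,370,225),100)
E
```

```text
capS 18.5 [335.8 244.3] [7.1 4.9] 45.0 [[331.5, 243.5], [335.0, 240.0], [340.0, 245.0], [336.5, 248.5]] [[335, 240], [335, 247], [339, 246]]
capS 202.0 [356. 227.] [19.8 18.4] 45.0 [[342.5, 226.5], [355.5, 213.5], [369.5, 227.5], [356.5, 240.5]] [[343, 226], [352, 234], [362, 235], [359, 232], [363, 226], [367, 230], [362, 220], [353, 219], [348, 226]]
capT 237.5 [257.2 211.8] [12.7 23. ] 4.8 [[249.89999389648438, 222.6999969482422], [251.8000030517578, 199.8000030517578], [264.5, 200.89999389648438], [262.6000061035156, 223.8000030517578]] [[252, 200], [251, 218], [252, 222], [256, 223], [263, 219], [264, 202]]
bluT 35.0 [257.6 208.8] [18.3 23.4] 3.8 [[247.6999969482422, 219.89999389648438], [249.1999969482422, 196.5], [267.5, 197.8000030517578], [265.8999938964844, 221.10000610351562]] [[250, 197], [249, 219], [250, 199], [257, 198], [266, 201], [265, 221], [267, 199]]
barS 105.5 [278.1 175.2] [ 8.5 16.8] 82.4 [[269.20001220703125, 172.10000610351562], [285.8999938964844, 169.89999389648438], [287.0, 178.3000030517578], [270.29998779296875, 180.5]] [[286, 171], [270, 172], [270, 17
[... 1295 characters left out ...]
82422], [450.8999938964844, 223.1999969482422]] [[359, 188], [359, 219], [423, 222], [451, 220], [451, 212], [430, 217], [422, 210], [422, 204], [437, 191], [451, 191], [450, 188], [361, 184]]
dishT 2010.5 [314.5 251. ] [50. 51.] 90.0 [[289.0, 226.0], [340.0, 226.0], [340.0, 276.0], [289.0, 276.0]] [[304, 227], [291, 240], [290, 259], [303, 274], [323, 275], [330, 271], [338, 260], [338, 241], [324, 227]]
dishS 806.0 [343.6 206.6] [42.4 24. ] 10.6 [[320.6000061035156, 214.5], [325.0, 190.89999389648438], [366.70001220703125, 198.6999969482422], [362.29998779296875, 222.3000030517578]] [[322, 207], [325, 215], [350, 220], [359, 219], [364, 213], [364, 205], [358, 199], [347, 195], [330, 197]]
```

```bash
python3 - <<'E'
from h import *
S=cam('scene');T=cam('top')
b,e=tri(T,(381.3,198.3),S,(278.1,175.2)); print('bar',b.round(4),e.round(4))
for z in (.1,.109): 
    p,q=plane(T,(379.8,207.5),z),plane(T,(384.8,194.5),z); print('bar heading',np.degrees(np.arctan2(*(q-p)[1::-1])))
print('outlet@.088',plane(T,(257.6,208.8),.088).round(4))
f=lambda a,b2,z:(plane(T,b2,z)-plane(T,a,z))
d=f((179,231),(277,243),.05); print('front edge heading',np.degrees(np.arctan2(d[1],d[0])),np.linalg.norm(d))
d=f((249.2,196.5),(267.5,197.8),.103);print('blue up edge',np.degrees(np.arctan2(d[1],d[0])),np.linalg.norm(d))
d=f((247.7,219.9),(265.9,221.1),.073);print('blue lo edge',np.degrees(np.arctan2(d[1],d[0])),np.linalg.norm(d))
# scene blue loose
for k in blobs(S,(95,60,40),(130,255,255),(335,205,385,250),2): print('bluS',cv2.contourArea(k),cv2.approxPolyDP(k,1,True)[:,0].tolist())
print('dish',plane(T,(314.5,251),.028).round(4), tri(T,(314.5,251),S,(343.6,208))[0].round(3))
d=f((359,219),(451,223),.055);print('caddy',np.degrees(np.arctan2(d[1],d[0])),plane(T,(359,219),.055).round(4),plane(T,(360,184),.055).round(4),plane(T,(451,188),.055).round(4))
# dark box outline grey face: gray mask
for k in blobs(T,(0,0,110),(180,50,190),(170,150,290,245),200): 
    print('greyT',cv2.contourArea(k),cv2.approxPolyDP(k,2,True)[:,0].tolist())
E
```

```text
bar [ 0.5819 -0.1419  0.1056] 0.0026
bar heading -21.618336195685952
bar heading -21.618336195685973
outlet@.088 [0.5581 0.1486 0.088 ]
front edge heading -96.60957758697117 0.2418211771632206
blue up edge -93.67555767958794 0.04290315042959481
blue lo edge -93.40251822111392 0.0437811673399503
bluS 10.5 [[339, 225], [349, 235], [360, 236], [363, 238], [364, 237], [349, 235], [344, 230], [342, 225]]
dish [0.4599 0.0134 0.028 ] [0.46  0.013 0.025]
caddy -92.1079858542585 [ 0.5385 -0.0958  0.055 ] [ 0.6261 -0.0989  0.055 ] [ 0.6178 -0.3267  0.055 ]
greyT 1870.0 [[182, 171], [182, 177], [184, 170], [210, 174], [212, 177], [212, 228], [188, 226], [184, 221], [185, 225], [270, 237], [243, 232], [244, 180], [271, 182], [273, 194], [273, 182]]
```

```bash
python3 - <<'E'
from h import *
S=cam('scene');T=cam('top')
h=cv2.cvtColor(T['frame'],cv2.COLOR_BGR2HSV); m=cv2.inRange(h,(6,130,80),(19,255,255))
def edge(cols,lo,last):
    P=[]
    for x in cols:
        ys=[y for y in range(145,252) if m[y,x]]
        if ys: P.append((x,(ys[-1]+.5) if last else ys[0]-.5))
    P=np.array(P); k=np.polyfit(*P.T,1); e=np.abs(np.polyval(k,P[:,0])-P[:,1]); k=np.polyfit(*P[e<1.5].T,1); return k,e.mean()
for nm,cols,last,z in (('front',range(185,272),1,.048),('back',range(190,275),0,.131)):
    k,e=edge(cols,0,last); a=plane(T,(190,np.polyval(k,190)),z);b=plane(T,(270,np.polyval(k,270)),z)
    d=b-a; yaw=np.degrees(np.arctan2(d[1],d[0]))+90; print(nm,k,e,'yaw',yaw,a.round(4),b.round(4))
# blue edges by profile: blueness across/along
f=T['frame'].astype(float); bl=f[:,:,0]-f[:,:,2]
print('row199',bl[199,244:273].round().astype(int)); 
for y in (205,212,217): print('row',y,bl[y,244:273].round().astype(int))
for x in (251,258,265): print('col',x,bl[190:228,x].round().astype(int))
E
```

```text
front [1.35853321e-01 2.07042684e+02] 0.24680843219128315 yaw -7.3584988157723785 [0.5022 0.319  0.048 ] [0.4768 0.1224 0.048 ]
back [  0.13486418 129.9056283 ] 0.2520516387129432 yaw -7.343103114698707 [0.6748 0.2996 0.131 ] [0.6512 0.116  0.131 ]
row199 [ -2  -1  -5  -5  15  85 140  62   2   1  11  22  38  60  93 110 116 122
 129 136 135 151 156  97  11  -6  -2   2   1]
row 205 [  -2   -2   -4   -2   35  134   83 -120 -164 -165 -171 -175 -175 -173
 -174 -177 -173 -159 -158 -161 -136  -12  158   86    4   -6   -3    3
   -8]
row 212 [  -3   -3   -4   -4   45  132   18 -125 -173 -163 -159 -157 -160 -179
 -163 -164 -180 -161 -161 -158 -103   84  139   41   -2   -4   -1    2
  -43]
row 217 [  -4   -4   -4    2   59  121  -43 -139 -170 -162 -156 -156 -161 -181
 -159 -174 -173 -161 -160 -150  -57  138  107    9   -8   -3    2   -3
  -98]
col 251 [  -2   -2   -1   -3   -4    7   61  154  134   62  -10  -78  -86  -93
 -114 -120 -112 -108 -111 -120 -132 -129 -125 -123 -124 -127 -137 -139
 -130 -106  -87  -86  -70  -41   -4    0   -2   -3]
col 258 [   0   -3   -2    0   -2   -4    5   62  143   93  -31 -153 -147 -156
 -170 -174 -175 -179 -178 -177 -174 -172 -163 -157 -158 -163 -154 -159
 -174 -170 -136  -88  -65  -31   -5    1   -2   -3]
col 265 [ -2  -1  -1  -3  -2  -3  -4  11  73 151 110  42   1 -21 -23 -12   3  10
  14  26  56  77  84  96 116 131 133 138 154 164 170 147  63   6  -5  -4
  -3  -3]
```

```bash
cat >> h.py <<'E'
def go(p,yaw_deg=None,start=None,y0=None):
    s=r.read_state(); p0=np.array(s['tcp_pos']) if start is None else np.array(start)
    q=R.from_euler('xyz',s['ee_rot']); yaw=s['ee_rot'][2] if y0 is None else np.radians(y0)
    M=q.as_matrix() if y0 is None else R.from_euler('xyz',[np.pi,0,yaw]).as_matrix()
    d=M.T@(np.array(p)-p0)/.25
    rl=0 if yaw_deg is None else -((np.radians(yaw_deg)-yaw+np.pi)%(2*np.pi)-np.pi)/2
    print('slide',d.round(4).tolist(),'roll',round(rl,4),'dist',np.linalg.norm(d)*.25)
E
python3 - <<'E'
from h import *
S=cam('scene');T=cam('top')
print('corner',tri(T,(267.4,198.2),S,(338.8,225)))
bx=np.array([.9918,-.1279,0]);by=np.array([.1279,.9918,0]);u=.848*bx+[0,0,.5299];n=np.cross(u,by)
print(n)
for O in ([.5574,.1487,.088],):
    for c in [(25,-22),(25,22),(-25,-22),(-25,22)]: 
        P=np.array(O)+u*c[0]/1e3+by*c[1]/1e3; print(c,proj(S,P).round(1),proj(T,P).round(1))
    for s in (4,34):
        for a in (20,-20): print('fin',s,a,proj(S,np.array(O)+n*s/1e3+u*a/1e3).round(1),proj(T,np.array(O)+n*s/1e3+u*a/1e3).round(1))
go([.39,.32,.22]); go([.544,.15,.22],172.65)
E
```

```text
corner (array([0.58168722, 0.12394656, 0.10225991]), np.float64(0.0003273184990936462))
[-0.52555482  0.06777421  0.84802175]
(25, -22) [340.7 224.4] [267.3 200.8]
(25, 22) [350.7 234.6] [248.8 198.3]
(-25, -22) [353.7 226.6] [266.1 219.7]
(-25, 22) [363.7 236.6] [248.  217.2]
fin 4 20 [347.8 228.4] [257.6 202.1]
fin 4 -20 [358.2 230.1] [256.8 217.3]
fin 34 20 [353.7 218.5] [254.6 207.5]
fin 34 -20 [364.  220.5] [253.9 223.1]
slide [-0.8704, -0.3796, 0.0452] roll 0 dist 0.23765069037201816
slide [-1.7165, -0.7344, 0.0452] roll -0.1547 dist 0.4668885533912743
```

Request:
{"fn": "carry_out", "kwargs": {"slide": [[-0.2,-0.087,0],[-0.4,-0.174,0.02],[-0.6,-0.26,0.03],[-0.8,-0.35,0.045],[-0.87,-0.38,0.045]], "roll": [0,-0.04,-0.08,-0.12,-0.1547], "fingers": -0.05}}

```text
clock: 1.1
tcp_pos: [0.3922, 0.3165, 0.2201]
ee_rot: [-3.141, 0.001, 3.013]
contact_force: [0.5, 0.8, -0.4]
width: 0.477
finger_force: 0.0
```

```bash
python3 - <<'E'
from h import *
go([.544,.15,.2],172.65)
s=r.read_state(); print(s['tcp_pos'],np.degrees(s['ee_rot']))
E
```

```text
slide [-0.6878, -0.5822, 0.0817] roll -0.0003 dist 0.22620373793669193
[0.39216624 0.31646777 0.22007787] [-1.79947253e+02  7.26345682e-02  1.72616836e+02]
```

Request:
{"fn": "carry_out", "kwargs": {"slide": [[-0.13,-0.11,0],[-0.3,-0.25,0],[-0.45,-0.38,0.02],[-0.6,-0.51,0.05],[-0.69,-0.582,0.12],[-0.69,-0.582,0.25],[-0.69,-0.582,0.32],[-0.69,-0.582,0.38],[-0.69,-0.582,0.42],[-0.69,-0.582,0.45],[-0.69,-0.582,0.48],[-0.69,-0.582,0.49],[-0.69,-0.582,0.494]], "roll": [0,0,0,0,0,0,0,0,0,0,0,0,0]}}

```text
clock: 2.4
tcp_pos: [0.5425, 0.1537, 0.0967]
ee_rot: [3.141, 0.0, 3.013]
contact_force: [0.2, 0.3, 0.1]
width: 0.475
finger_force: 0.0
```

Request:
{"fn": "carry_out", "kwargs": {"slide": [[0,0,0],[0,0,0],[0,0,0],[0,0,0]], "roll": [0,0,0,0], "fingers": -1}}

```text
clock: 2.8
tcp_pos: [0.5428, 0.1535, 0.0973]
ee_rot: [3.141, 0.001, 3.013]
contact_force: [-0.7, -1.2, 2.7]
width: 0.152
finger_force: 59.6
```

Request:
{"fn": "carry_out", "kwargs": {"slide": [[0.011,0,-0.017],[0.032,0,-0.051],[0.064,0,-0.102],[0.106,0,-0.17],[0.15,0,-0.24]], "roll": [0,0,0,0,0]}}

```text
clock: 3.3
tcp_pos: [0.5037, 0.1587, 0.1576]
ee_rot: [3.142, -0.001, 3.014]
contact_force: [0.2, -0.3, -0.7]
width: 0.151
finger_force: 59.2
```

```bash
python3 - <<'E'
from h import *
T=cam('top','t2');S=cam('scene')
s=r.read_state(); print(s['tcp_pos'],s['contact_force'],s['width'])
go([.452,.014,.16]); go([.452,.014,.034])
def crop(c,x,y,w,h,k): return cv2.resize(c['frame'][y:y+h,x:x+w],None,fx=k,fy=k,interpolation=cv2.INTER_CUBIC)
cv2.imwrite('pics/c2.png',np.hstack([crop(T,215,160,80,100,5),crop(S,310,170,80,100,5)]))
E
```

```text
[0.50509944 0.15993357 0.15971997] [-0.18453226 -0.06812419 -0.48884019] 0.15112470056214883
slide [0.1372, -0.6058, -0.0038] roll 0 dist 0.15529402566827308
slide [0.1389, -0.6076, 0.5002] roll 0 dist 0.1998040719248782
```

View pics/c2.png

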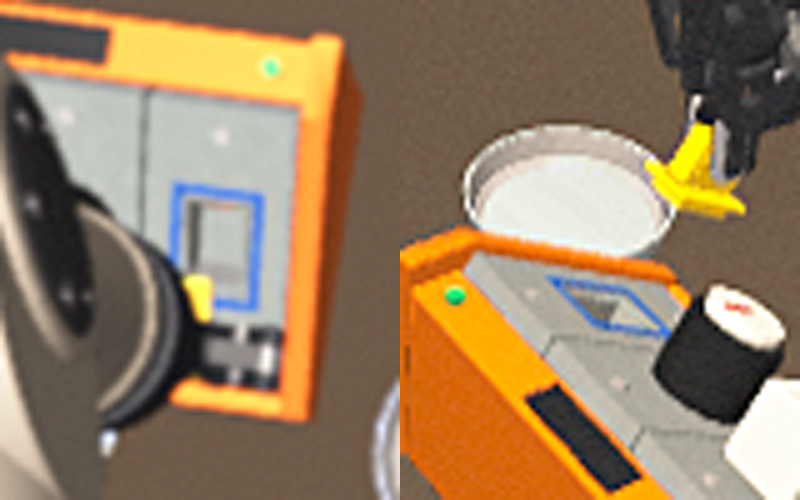

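The cap is out and held. The free outlet now shows at about (258,210) in the top view, and the dish is clear. Next, carry the cap to the dish.

Request:
{"fn": "carry_out", "kwargs": {"slide": [[0.03,-0.1,0],[0.07,-0.28,0],[0.11,-0.45,0],[0.137,-0.57,0.03],[0.138,-0.606,0.12],[0.138,-0.607,0.24],[0.138,-0.607,0.36],[0.138,-0.607,0.44],[0.138,-0.607,0.48],[0.138,-0.607,0.5],[0.138,-0.607,0.5]], "roll": [0,0,0,0,0,0,0,0,0,0,0]}}

```text
clock: 4.5
tcp_pos: [0.4516, 0.0122, 0.0315]
ee_rot: [-3.141, -0.0, 3.013]
contact_force: [-0.0, -0.1, -0.5]
width: 0.148
finger_force: 59.2
```

Request:
{"fn": "carry_out", "kwargs": {"slide": [[0,0,0],[0,0,0],[0,0,0],[0,0,-0.08],[0,0,-0.2],[0,0,-0.4],[0,0,-0.6]], "roll": [0,0,0,0,0,0,0], "fingers": -0.2}}

```text
clock: 5.2
tcp_pos: [0.4508, 0.0121, 0.1832]
ee_rot: [-3.141, -0.001, 3.013]
contact_force: [1.9, 0.6, -0.7]
width: 0.402
finger_force: 0.0
```

```bash
python3 - <<'E'
from h import *
T=cam('top','t3');S=cam('scene','s3')
s=r.read_state(); print(s['clock'],s['tcp_pos'],s['contact_force'],s['width'])
def crop(c,x,y,w,h,k): return cv2.resize(c['frame'][y:y+h,x:x+w],None,fx=k,fy=k,interpolation=cv2.INTER_CUBIC)
cv2.imwrite('pics/c3.png',np.hstack([crop(T,235,185,100,100,4),crop(S,310,185,100,100,4)]))
go([.5819,-.1419,.2],90+69-0.3+0.3)
f=T['frame'].astype(float); bl=f[:,:,0]-f[:,:,2]
for y in (203,209,215): print('row',y,bl[y,244:273].round().astype(int))
for x in (253,258,262): print('col',x,bl[192:228,x].round().astype(int))
for k in blobs(S,(95,60,40),(130,255,255),(335,215,385,255),2): print('bluS',cv2.contourArea(k),cv2.approxPolyDP(k,1,True)[:,0].tolist(),cv2.minAreaRect(k))
E
```

```text
5.3 [0.45721056 0.01233927 0.18920282] [ 0.2828016   0.31035217 -0.9114836 ] 0.4010487050429262
slide [-0.5743, -0.5478, -0.0363] roll 0.119 dist 0.1986297725881372
row 203 [ -2  -3  -4  -5  22 106 134  47  -4  -8  -3  -3  -1   0  -2  -1   0  -1
  -3  -7  -6  52 149 101   9  -6  -4   2  -4]
row 209 [ -2  -2  -5  -4  33 129 115  18  -9  -6  -3  -2  -2  -3  -3  -3  -2  -3
  -5  -7  16  91 127  50  -3  -5  -2   3 -20]
row 215 [ -2  -4  -5  -3  40 139 101  16  -6  -8  -7  -8  -9  -8  -8  -6  -7  -9
  -9  -5  39 138 117  13  -8  -3   3   2 -66]
col 253 [ -2  -2  -3  -4  33 126 105  13 -13  -9  -9  -8  -7  -5  -5  -7  -5  -6
  -6  -5  -5  -6  -9  -8  -2   6  34 125 114  15  -8  -4  -3  -1  -1  -3]
col 258 [ -1   0  -2  -4   5  62 139  87  -7 -36  -9  -2  -2  -3  -1  -2  -4  -3
  -3  -4  -6  -7  -8  -8  -4   4   5  42 138  97  10  -7  -5  -2  -3  -2]
col 262 [ -1  -2  -1  -3  -5  27 119 123  20 -25  -8  -3  -2  -2  -4  -4  -4  -5
  -5  -4  -4  -6  -7  -9  -4   0   0  17  97 126  43  -3  -6  -3  -2  -3]
bluS 2.5 [[336, 250], [339, 254], [336, 250], [341, 248], [347, 254], [341, 247]] ((341.2588195800781, 252.1352996826172), (10.304197311401367, 6.290983200073242), 49.398704528808594)
bluS 133.5 [[339, 225], [349, 235], [364, 237], [354, 227]] ((351.5, 231.0), (26.63263511657715, 8.713146209716797), 9.462321281433105)
```

View pics/c3.png

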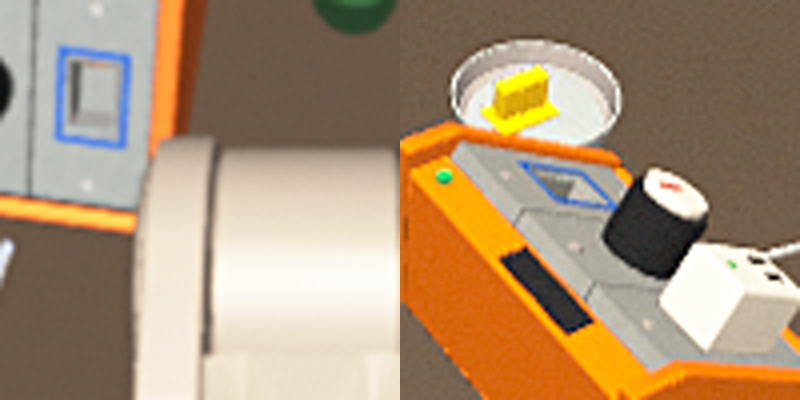

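The cap stands inside the dish. The outlet's blue frame is now fully visible, centred at (257.6,209.2) in the top view and (351.5,231.0) in the scene view.

```bash
python3 - <<'E'
from h import *
T=cam('top');S=cam('scene')
print(tri(T,(257.57,209.15),S,(351.5,231.)),plane(T,(257.57,209.15),.088),plane(S,(351.5,231.),.088))
go([.582,-.142,.2],159); print(r.read_state()['tcp_pos'])
E
```

```text
(array([0.55811951, 0.1482737 , 0.08635612]), np.float64(0.001866436855697917)) [0.55725981 0.14865476 0.088     ] [0.56012475 0.14892556 0.088     ]
slide [-0.5922, -0.5461, -0.0643] roll 0.1191 dist 0.2020371784422636
[0.45270085 0.01236336 0.18348619]
```

Request:
{"fn": "carry_out", "kwargs": {"slide": [[-0.06,-0.05,-0.064],[-0.18,-0.16,-0.066],[-0.31,-0.28,-0.066],[-0.44,-0.41,-0.066],[-0.55,-0.51,-0.064],[-0.59,-0.546,-0.06],[-0.592,-0.546,0.02],[-0.592,-0.546,0.12],[-0.592,-0.546,0.2],[-0.592,-0.546,0.22],[-0.592,-0.546,0.22]], "roll": [0,0.03,0.06,0.09,0.119,0.119,0.119,0.119,0.119,0.119,0.119]}}

```text
clock: 6.5
tcp_pos: [0.5792, -0.1416, 0.1245]
ee_rot: [-3.141, -0.005, 2.775]
contact_force: [0.3, -0.1, 0.5]
width: 0.402
finger_force: 0.0
```

```bash
python3 - <<'E'
from h import *
T=cam('top','t4');S=cam('scene','s4')
s=r.read_state(); print(s['clock'],s['tcp_pos'],s['width'])
go([.582,-.142,.097],159)
def crop(c,x,y,w,h,k): return cv2.resize(c['frame'][y:y+h,x:x+w],None,fx=k,fy=k,interpolation=cv2.INTER_CUBIC)
cv2.imwrite('pics/c4.png',np.hstack([crop(T,330,145,100,100,4),crop(S,230,130,100,100,4)]))
E
```

```text
6.6 [ 0.5811352  -0.14224064  0.12702714] 0.39893659853371516
slide [-0.0028, 0.0021, 0.1201] roll 0.0001 dist 0.030040550356112274
```

View pics/c4.png

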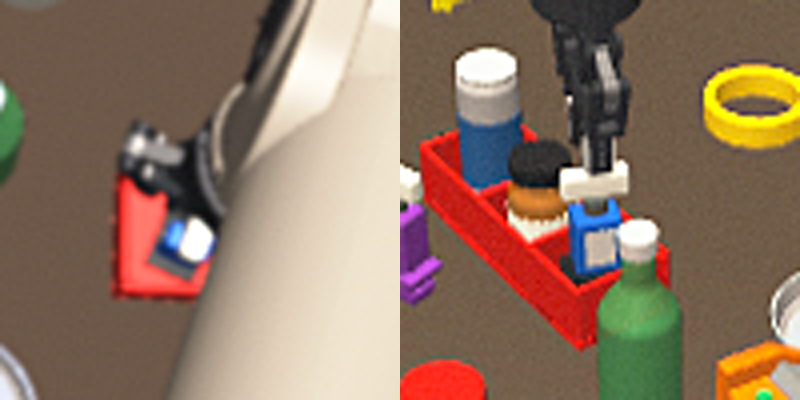

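The fingers stand centred over the white bar, aligned across it. Descend and grip.

Request:
{"fn": "carry_out", "kwargs": {"slide": [[-0.002,0,0.04],[-0.002,0,0.08],[-0.002,0,0.11],[-0.002,0,0.12],[-0.002,0,0.12]], "roll": [0,0,0,0,0]}}

```text
clock: 7.1
tcp_pos: [0.5808, -0.1421, 0.0958]
ee_rot: [-3.141, -0.001, 2.775]
contact_force: [0.0, -0.5, -0.3]
width: 0.397
finger_force: 0.0
```

Request:
{"fn": "carry_out", "kwargs": {"slide": [[0,0,0],[0,0,0],[0,0,0],[0,0,0]], "roll": [0,0,0,0], "fingers": -1}}

```text
clock: 7.5
tcp_pos: [0.5817, -0.1422, 0.0969]
ee_rot: [3.141, 0.001, 2.775]
contact_force: [-0.7, -0.2, 1.0]
width: 0.145
finger_force: 60.7
```

Request:
{"fn": "carry_out", "kwargs": {"slide": [[0,0,-0.02],[0,0,-0.05],[0,0,-0.08],[0,0,-0.1],[0,0,-0.1]], "roll": [0,0,0,0,0]}}

```text
clock: 8.0
tcp_pos: [0.5822, -0.1426, 0.1229]
ee_rot: [3.141, 0.003, 2.775]
contact_force: [0.6, -0.6, -1.4]
width: 0.144
finger_force: 60.4
```

Request:
{"fn": "carry_out", "kwargs": {"slide": [[0,0,0],[0,0,0],[0,0,0.02],[0,0,0.04],[0,0,0.06],[0,0,0.06]], "roll": [-0.04,-0.08,-0.12,-0.165,-0.165,-0.165]}}

```text
clock: 8.6
tcp_pos: [0.5804, -0.142, 0.1055]
ee_rot: [3.141, -0.002, 3.103]
contact_force: [0.5, -0.0, -1.7]
width: 0.146
finger_force: 60.4
```

Request:
{"fn": "carry_out", "kwargs": {"slide": [[0.02,0,0],[0.04,0,0],[0.05,0,0],[0.06,0,0],[0.07,0,0],[0.07,0,0]], "roll": [0,0,0,0,0,0]}}

```text
clock: 9.2
tcp_pos: [0.5684, -0.1411, 0.1091]
ee_rot: [-3.141, 0.012, 3.106]
contact_force: [5.3, 0.2, -2.1]
width: 0.149
finger_force: 60.2
```

Request:
{"fn": "carry_out", "kwargs": {"slide": [[0.01,0,0],[0.02,0,0],[0.03,0,0],[0.04,0,0],[0.04,0,0]], "roll": [0,0,0,0,0]}}

```text
clock: 9.7
tcp_pos: [0.559, -0.1408, 0.1095]
ee_rot: [-3.141, 0.013, 3.106]
contact_force: [5.5, 0.5, -0.3]
width: 0.149
finger_force: 60.2
```

Request:
{"fn": "carry_out", "kwargs": {"slide": [[0.015,0,0],[0.03,0,0],[0.045,0,0],[0.06,0,0],[0.075,0,0],[0.09,0,0],[0.1,0,0],[0.1,0,0]], "roll": [0,0,0,0,0,0,0,0]}}

```text
clock: 10.5
tcp_pos: [0.5342, -0.1401, 0.1099]
ee_rot: [-3.141, 0.014, 3.106]
contact_force: [5.5, 0.2, 0.7]
width: 0.15
finger_force: 59.8
```

```bash
python3 - <<'E'
from h import *
T=cam('top','t5');S=cam('scene','s5')
s=r.read_state(); print(s['clock'],s['tcp_pos'],s['width'],s['contact_force'])
def crop(c,x,y,w,h,k): return cv2.resize(c['frame'][y:y+h,x:x+w],None,fx=k,fy=k,interpolation=cv2.INTER_CUBIC)
cv2.imwrite('pics/c5.png',np.hstack([crop(T,330,145,100,100,4),crop(S,230,130,100,100,4)]))
E
```

```text
10.6 [ 0.53430678 -0.14008751  0.10978509] 0.15142815200056378 [6.79098812 0.28904194 1.12498304]
```

View pics/c5.png

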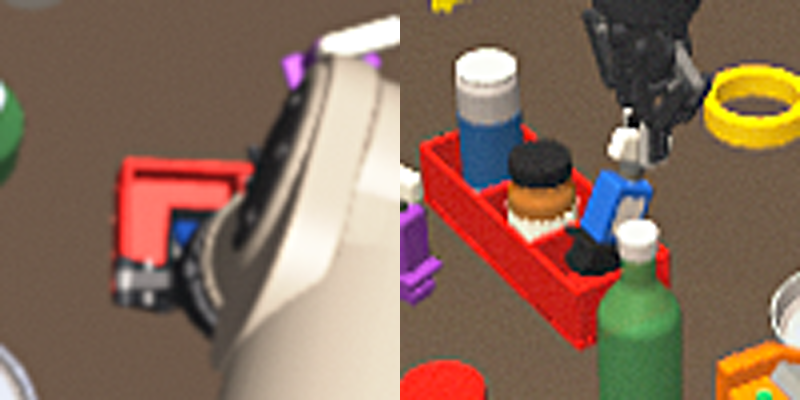

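The tester is tilting in the grip as wanted, with its case leaning in the caddy. A little more tilt, then lift out.

Request:
{"fn": "carry_out", "kwargs": {"slide": [[0.012,0,0],[0.014,0,0],[0,0,0],[-0.02,0,-0.02],[-0.03,0,-0.08],[-0.03,0,-0.18],[-0.03,0,-0.3],[-0.03,0,-0.4],[-0.03,0,-0.4],[-0.03,0,-0.4]], "roll": [0,0,0,0,0,0.02,0.046,0.046,0.046,0.046]}}

```text
clock: 11.6
tcp_pos: [0.5351, -0.1408, 0.206]
ee_rot: [-3.141, -0.002, 3.013]
contact_force: [0.4, -0.2, -1.6]
width: 0.149
finger_force: 59.3
```

```bash
python3 - <<'E'
from h import *
S=cam('scene','s6'); T=cam('top','t6')
s=r.read_state(); print(s['clock'],s['tcp_pos'],s['ee_rot'],s['width'],s['contact_force'])
for th in (28,32,36):
  yaw=np.radians(-7.35); bx=np.array([np.cos(yaw),np.sin(yaw),0]); t=np.radians(th); n=-np.sin(t)*bx+np.array([0,0,np.cos(t)])
  G=s['tcp_pos']+np.array([0,0,.012]); print(th,'G',proj(S,G).round(1),'foot',proj(S,G-.107*n).round(1),'caseTop',proj(S,G-.029*n).round(1),proj(S,G-.077*n).round(1))
def crop(c,x,y,w,h,k): return cv2.resize(c['frame'][y:y+h,x:x+w],None,fx=k,fy=k,interpolation=cv2.INTER_CUBIC)
g=proj(S,s['tcp_pos']).astype(int); print(g-[50,40])
cv2.imwrite('pics/c6.png',crop(S,g[0]-50,g[1]-40,100,90,6))
E
```

```text
11.7 [ 0.53450592 -0.14029352  0.20454018] [ 3.14132852 -0.00496284  3.01292496] 0.14646801260696488 [ 0.80074328 -1.24645275 -2.05758443]
28 G [290.9 136.5] foot [275.8 169.9] caseTop [286.8 145.7] [280.  160.7]
32 G [290.9 136.5] foot [273.7 169.4] caseTop [286.2 145.6] [278.5 160.4]
36 G [290.9 136.5] foot [271.7 168.8] caseTop [285.7 145.4] [277.  159.9]
[240 100]
```

View pics/c6.png

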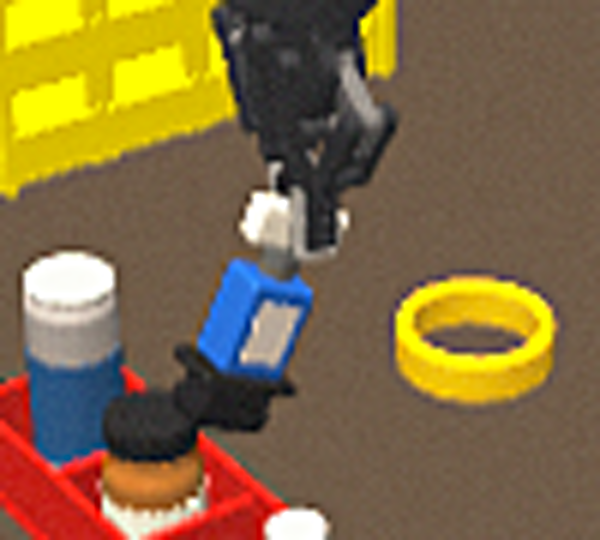

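Measured case edges show about 24° tilt, so I lever once more in the caddy by about 8°.

Request:
{"fn": "carry_out", "kwargs": {"slide": [[0,0,0.1],[0,0,0.22],[0,0,0.32],[0,0,0.38],[0.02,0,0.4],[0.04,0,0.4],[0.055,0,0.4],[0.07,0,0.4],[0.08,0,0.4],[0.09,0,0.4],[0.092,0,0.4]], "roll": [-0.02,-0.046,-0.046,-0.046,-0.046,-0.046,-0.046,-0.046,-0.046,-0.046,-0.046]}}

```text
clock: 12.8
tcp_pos: [0.5189, -0.1385, 0.1092]
ee_rot: [-3.14, 0.013, 3.106]
contact_force: [6.9, -0.6, 0.5]
width: 0.149
finger_force: 59.0
```

Request:
{"fn": "carry_out", "kwargs": {"slide": [[-0.02,0,0],[-0.04,0,-0.03],[-0.04,0,-0.1],[-0.04,0,-0.22],[-0.04,0,-0.34],[-0.04,0,-0.4],[-0.04,0,-0.4],[-0.04,0,-0.4]], "roll": [0,0,0,0.023,0.046,0.046,0.046,0.046]}}

```text
clock: 13.6
tcp_pos: [0.5221, -0.1378, 0.2056]
ee_rot: [3.141, -0.003, 3.013]
contact_force: [-0.6, -0.2, -2.0]
width: 0.153
finger_force: 58.8
```

```bash
cat >> h.py <<'E'
def tilt(name=None):
    S=cam('scene',name); s=r.read_state(); G=s['tcp_pos']+np.array([0,0,.012]); g=proj(S,G).astype(int)
    k=max(blobs(S,(100,120,60),(125,255,255),(g[0]-30,g[1]-5,g[0]+25,g[1]+40)),key=cv2.contourArea)
    hull=cv2.convexHull(k)[:,0].astype(float); print('case hull',cv2.approxPolyDP(k,1.5,True)[:,0].tolist())
    bx=np.array([.9918,-.1279,0])
    # left & right silhouette slopes by row
    pts=k[:,0]; rows=np.unique(pts[:,1]); L=np.array([(pts[pts[:,1]==y,0].min(),y) for y in rows]); Rr=np.array([(pts[pts[:,1]==y,0].max(),y) for y in rows])
    n=len(rows); sl=[np.polyfit(q[int(.3*n):int(.75*n),1],q[int(.3*n):int(.75*n),0],1)[0] for q in (L,Rr)]
    for th in range(16,44,4):
        t=np.radians(th); a=-np.sin(t)*bx+np.array([0,0,np.cos(t)]); d=proj(S,G-.08*a)-proj(S,G-.03*a); print(th,round(d[0]/d[1],3),end='; ')
    print('slopes',np.round(sl,3),s['clock'],s['tcp_pos'],s['contact_force']); return S
E
python3 - <<'E'
from h import *
S=tilt('s7')
s=r.read_state();g=proj(S,s['tcp_pos']).astype(int)
cv2.imwrite('pics/c7.png',cv2.resize(S['frame'][g[1]-20:g[1]+50,g[0]-40:g[0]+40],None,fx=7,fy=7,interpolation=cv2.INTER_CUBIC)); print(g-[40,20])
E
```

```text
case hull [[281, 142], [275, 156], [279, 160], [287, 162], [294, 148], [285, 142]]
16 -0.259; 20 -0.324; 24 -0.39; 28 -0.456; 32 -0.525; 36 -0.596; 40 -0.671; slopes [-0.433 -0.5  ] 13.65 [ 0.52184824 -0.13757653  0.2049328 ] [-0.10810204 -0.09434406 -2.56171198]
[255 119]
```

View pics/c7.png

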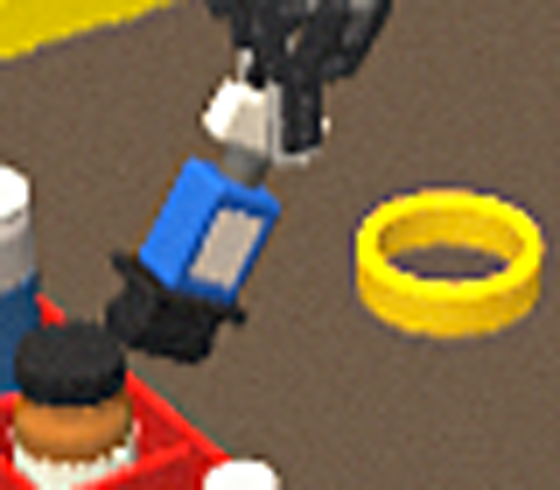

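The tilt is now about 29° by the edges (slopes −0.43 and −0.50), good enough to enter. I carry it high over the bottle to the outlet.

```bash
python3 - <<'E'
from h import *
go([.50,.06,.29],172.65); s=r.read_state(); print(s['tcp_pos'])
E
```

```text
slide [0.1893, 0.7728, -0.3391] roll -0.0 dist 0.21621808628264438
[ 0.52184824 -0.13757653  0.2049328 ]
```

Request:
{"fn": "carry_out", "kwargs": {"slide": [[0,0,-0.1],[0,0,-0.25],[0.05,0.1,-0.33],[0.1,0.25,-0.34],[0.15,0.42,-0.34],[0.19,0.58,-0.34],[0.19,0.72,-0.34],[0.19,0.773,-0.34],[0.19,0.773,-0.34]], "roll": [0,0,0,0,0,0,0,0,0]}}

```text
clock: 14.55
tcp_pos: [0.5001, 0.0624, 0.2897]
ee_rot: [-3.141, -0.004, 3.019]
contact_force: [0.4, -1.0, -1.6]
width: 0.146
finger_force: 58.8
```

Request:
{"fn": "carry_out", "kwargs": {"slide": [[0,0,0],[0,0,0]], "roll": [0,0]}}

```text
clock: 14.75
tcp_pos: [0.501, 0.0568, 0.2911]
ee_rot: [-3.14, -0.001, 3.009]
contact_force: [-0.1, -0.0, -0.8]
width: 0.151
finger_force: 58.7
```

```bash
python3 - <<'E'
from h import *
s=r.read_state(); print(s['clock'],s['tcp_pos'],s['contact_force'])
go([.5004,.1575,.215],172.65)
E
```

```text
14.75 [0.50100492 0.05680849 0.29112878] [-0.10396224 -0.04566986 -0.80731708]
slide [0.0554, 0.3995, 0.3038] roll -0.0022 dist 0.1262328726541955
```

Request:
{"fn": "carry_out", "kwargs": {"slide": [[0.02,0.1,0],[0.04,0.22,0],[0.055,0.32,0.04],[0.055,0.38,0.1],[0.055,0.392,0.18],[0.055,0.392,0.25],[0.055,0.392,0.3],[0.055,0.392,0.3],[0.055,0.392,0.3],[0.055,0.392,0.3]], "roll": [0,0,0,0,0,0,0,0,0,0]}}

```text
clock: 15.75
tcp_pos: [0.501, 0.1583, 0.2178]
ee_rot: [3.141, 0.002, 3.012]
contact_force: [-0.7, 1.0, -1.5]
width: 0.148
finger_force: 58.8
```

```bash
python3 - <<'E'
from h import *
S=tilt('s8'); T=cam('top','t8')
s=r.read_state(); print(s['ee_rot'])
go([.5004,.1575,.179],172.65)
g=proj(S,s['tcp_pos']).astype(int); 
a=cv2.resize(S['frame'][180:260,300:400],None,fx=4,fy=4,interpolation=cv2.INTER_CUBIC)
b=cv2.resize(T['frame'][160:240,210:310],None,fx=4,fy=4,interpolation=cv2.INTER_CUBIC)
cv2.imwrite('pics/c8.png',np.hstack([a,b]))
E
```

```text
case hull [[361, 186], [352, 202], [357, 207], [366, 209], [369, 204], [367, 207], [362, 207], [362, 201], [367, 194], [373, 197], [375, 194], [372, 190], [370, 191]]
16 -0.368; 20 -0.426; 24 -0.485; 28 -0.543; 32 -0.603; 36 -0.665; 40 -0.73; slopes [-0.455 -1.673] 15.8 [0.50092819 0.15855056 0.21781164] [-0.10267833  0.49666702 -1.63710021]
[3.14053136e+00 2.04288704e-03 3.01286151e+00]
slide [0.0013, -0.0049, 0.1547] roll -0.0002 dist 0.03870138576791314
```

```bash
python3 - <<'E'
from h import *
S=cam('scene'); s=r.read_state(); B=s['tcp_pos']+np.array([0,0,.012])
bx=np.array([.9918,-.1279,0]);by=np.array([.1279,.9918,0]);z=np.array([0,0,1])
for th in (30.5,):
    t=np.radians(th);n=-np.sin(t)*bx+np.cos(t)*z;u=np.cos(t)*bx+np.sin(t)*z
    P=[(a,b,c) for c in (29,77) for a in (18,-18) for b in (14,-14)]
    Q=np.array([proj(S,B+u*a/1e3+by*b/1e3-n*c/1e3) for a,b,c in P]);
    for p,q in zip(P,Q): print(p,q.round(1))
print('O pred',proj(S,[.558,.1485,.088]),'meas 351.5 231')
O=np.array([.558,.1485,.088])
for nm,v in (('u',.841*bx*1.008+.53*z),('y',by),('z',z)): print(nm,(proj(S,O+.01*v)-proj(S,O)).round(2))
E
```

```text
(18, 14, 29) [369.4 191.2]
(18, -14, 29) [362.5 185.1]
(-18, 14, 29) [379.  193.3]
(-18, -14, 29) [372.1 187.3]
(18, 14, 77) [359.7 208. ]
(18, -14, 77) [353.  201.7]
(-18, 14, 77) [369.4 209.7]
(-18, -14, 77) [362.6 203.5]
O pred [352.00876062 230.56577479] meas 351.5 231
u [-2.62 -0.43]
y [2.28 2.31]
z [ 0.27 -2.95]
```

View pics/c8.png

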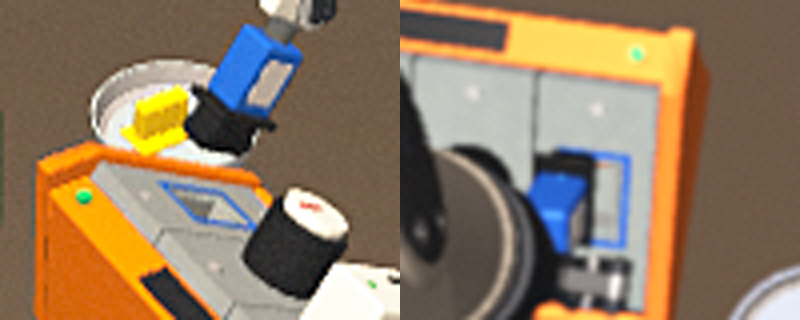

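Scene crop: the tester is above the outlet, parallel to its normal, flange at (232,115) in the crop. Top crop: the flange's upslope edge runs from (537,155) to (592,153). I compare those with predictions.

```bash
python3 - <<'E'
from h import *
T=cv2.imread('pics/t8.png').astype(int); c=cam('top')
s=r.read_state(); print(s['clock'],s['tcp_pos']); B=s['tcp_pos']+np.array([0,0,.012])
bx=np.array([.9918,-.1279,0]);by=np.array([.1279,.9918,0]);z=np.array([0,0,1])
t=np.radians(30.5);n=-np.sin(t)*bx+np.cos(t)*z;u=np.cos(t)*bx+np.sin(t)*z
for a,b,k in [(26,17,77),(26,-17,77),(26,17,83),(26,-17,83),(18,14,77),(18,-14,77),(-18,-14,29),(18,-14,29)]: print((a,b,k),proj(c,B+u*a/1e3+by*b/1e3-n*k/1e3).round(1))
g=T.sum(2)//3
for y in (199,200,201,202,205): print(y,g[y,240:270])
for x in (249,253,256): print('col',x,g[190:208,x])
E
```

```text
15.95 [0.50048343 0.15874957 0.21733006]
(26, 17, 77) [241.9 201.2]
(26, -17, 77) [257.7 203.4]
(26, 17, 83) [242.7 200.2]
(26, -17, 83) [258.3 202.3]
(18, 14, 77) [243.2 204.8]
(18, -14, 77) [256.1 206.6]
(-18, -14, 29) [250.  231.6]
(18, -14, 29) [250.8 215.9]
199 [195 192 170  85  44  47  56  52  41  35  33  33  35  35  33  34  33  46
  87 141 164 164 159 158 158 153 149 170 192 194]
200 [192 196 168  82  32  33  35  36  34  38  40  44  47  47  48  44  36  32
  65 127 173 182 178 174 169 161 143 162 192 195]
201 [196 196 171  80  28  36  34  34  35  36  35  41  38  37  38  38  38  35
  59 117 164 171 172 172 168 167 150 160 191 194]
202 [197 196 171  82  34  49  51  46  43  41  45  37  37  36  33  37  31  36
  72 140 187 193 190 187 172 163 150 165 191 194]
205 [201 197 173 115 109 117 119 118 120 121 126 119 115 115 114  98  65  42
  83 158 192 196 195 188 173 167 150 166 193 196]
col 249 [196 194 193 192 192 191 168 106  45  35  38  36  41  85 126 121 119 117]
col 253 [194 193 193 192 193 196 189 141  62  35  47  37  36  52  88 115 118 116]
col 256 [192 195 194 194 197 197 192 154  78  33  36  38  31  36  48  65  67  55]
```

Request:
{"fn": "carry_out", "kwargs": {"slide": [[0.016,-0.003,0.04],[0.016,-0.003,0.09],[0.016,-0.003,0.14],[0.016,-0.003,0.17],[0.016,-0.003,0.183],[0.016,-0.003,0.183],[0.016,-0.003,0.183]], "roll": [0,0,0,0,0,0,0]}}

```text
clock: 16.65
tcp_pos: [0.4963, 0.1585, 0.1711]
ee_rot: [3.141, 0.001, 3.013]
contact_force: [0.4, 0.5, -2.0]
width: 0.148
finger_force: 58.8
```

```bash
cat >> h.py <<'E'
bx=np.array([.9918,-.1279,0]);by=np.array([.1279,.9918,0]);ez=np.array([0,0,1]);OUT=np.array([.558,.1485,.088])
U=.848*bx+.53*ez;N=-.53*bx+.848*ez
def where():
    s=r.read_state(); d=s['tcp_pos']+[0,0,.012]-OUT; f=np.array(s['contact_force'])
    print('t',s['clock'],'u,y,s mm',(np.array([d@U,d@by,d@N])*1e3).round(1),'F u,y,n',np.array([f@U,f@by,f@N]).round(1),'w',round(s['width'],3))
E
python3 - <<'E'
from h import *
where(); S=tilt('s9'); T=cam('top','t9')
s=r.read_state(); B=s['tcp_pos']+[0,0,.012]
t=np.radians(31);n=-np.sin(t)*bx+np.cos(t)*ez;u=np.cos(t)*bx+np.sin(t)*ez
for a,b,k in [(26,17,83),(26,-17,83),(26,17,77),(26,-17,77),(20,12,107),(20,-12,107),(18,14,77),(18,-14,77)]:
    X=B+u*a/1e3+by*b/1e3-n*k/1e3; print((a,b,k),'T',proj(T,X).round(1),'S',proj(S,X).round(1))
g=T['frame'].astype(int).sum(2)//3
for y in range(196,212,2): print(y,g[y,240:270])
E
```

```text
t 16.65 u,y,s mm [ -2.6   2.  113.7] F u,y,n [-0.8  0.6 -1.9] w 0.148
case hull [[361, 201], [352, 216], [357, 221], [366, 222], [368, 219], [366, 221], [361, 220], [362, 215], [367, 208], [372, 209], [372, 212], [374, 207]]
16 -0.374; 20 -0.433; 24 -0.491; 28 -0.55; 32 -0.61; 36 -0.671; 40 -0.735; slopes [-0.618 -1.667] 16.7 [0.49648799 0.15856615 0.1712994 ] [ 0.76375693 -0.71395975 -1.55725867]
(26, 17, 83) T [246.8 204.6] S [356.6 224.1]
(26, -17, 83) T [261.6 206.6] S [348.7 216.3]
(26, 17, 77) T [246.1 205.6] S [357.8 222.1]
(26, -17, 77) T [261.1 207.6] S [349.9 214.3]
(20, 12, 107) T [251.4 203.1] S [352.4 231. ]
(20, -12, 107) T [261.5 204.5] S [346.9 225.5]
(18, 14, 77) T [247.3 209. ] S [359.2 221.7]
(18, -14, 77) T [259.6 210.6] S [352.7 215.4]
196 [198 199 179 151 187 197 198 196 194 181 176 179 186 190 188 190 192 192
 192 196 196 196 200 199 196 197 194 195 193 193]
198 [195 195 172 145 184 198 194 196 194 177 145 147 162 167 166 160 159 159
 158 156 157 158 161 169 174 175 178 187 196 194]
200 [196 193 169 138 186 200 197 198 192 170 161 172 156 129 130 150 166 163
 170 178 181 184 181 175 170 163 144 163 193 197]
202 [196 196 175 149 187 199 198 192 176 150 134 123  90  62  74 112 144 164
 169 170 172 185 192 188 173 164 149 165 191 195]
204 [200 199 176 151 189 200 188 141  74  46  50  45  40  36  34  32  32  35
  38  37  52 101 161 186 178 171 150 168 193 196]
206 [198 194 169 149 189 202 182 112  47  34  37  36  35  33  38  39  38  39
  37  38  37  63 131 183 175 164 155 174 196 200]
208 [197 188 153 148 190 201 176 100  71  88  98  90  82  78  74  69  67  64
  58  41  35  66 138 181 173 165 157 179 195 196]
210 [117 140 140 152 193 200 177 126 114 118 120 119 119 120 119 121 119 117
 109  85  46  72 142 183 169 160 160 185 196 197]
```

Request:
{"fn": "carry_out", "kwargs": {"slide": [[-0.005,-0.002,0.009],[-0.011,-0.002,0.017],[-0.016,-0.002,0.026],[-0.021,-0.002,0.034],[-0.021,-0.002,0.034],[-0.021,-0.002,0.034]], "roll": [0,0,0,0,0,0]}}

```text
clock: 17.35
tcp_pos: [0.5011, 0.1572, 0.1622]
ee_rot: [-3.141, -0.0, 3.013]
contact_force: [-0.0, -0.2, -1.0]
width: 0.152
finger_force: 58.8
```

```bash
python3 -c "
from h import *
where()"
```

```text
t 17.35 u,y,s mm [ -3.2   1.4 103.6] F u,y,n [-0.5 -0.2 -0.8] w 0.152
```

Request:
{"fn": "carry_out", "kwargs": {"slide": [[-0.004,0,0.007],[-0.008,0,0.014],[-0.013,0,0.021],[-0.013,0,0.021],[-0.013,0,0.021]], "roll": [0,0,0,0,0]}}

```text
clock: 17.85
tcp_pos: [0.503, 0.1571, 0.1564]
ee_rot: [-3.141, -0.003, 3.014]
contact_force: [-3.9, 1.5, -1.7]
width: 0.15
finger_force: 58.7
```

```bash
python3 -c "
from h import *
where()"
```

```text
t 17.85 u,y,s mm [-4.6  1.5 97.7] F u,y,n [-4.4  1.   0.7] w 0.15
```

Request:
{"fn": "carry_out", "kwargs": {"slide": [[-0.004,0,0.007],[-0.007,0,0.015],[-0.011,0,0.022],[-0.011,0,0.022],[-0.011,0,0.022]], "roll": [0,0,0,0,0]}}

```text
clock: 18.35
tcp_pos: [0.5049, 0.1572, 0.1521]
ee_rot: [3.141, -0.004, 3.014]
contact_force: [-7.8, 1.0, 5.1]
width: 0.148
finger_force: 59.8
```

```bash
python3 -c "
from h import *
where();tilt('s10')"
```

```text
t 18.35 u,y,s mm [-5.3  1.9 93.1] F u,y,n [-4.   0.   8.5] w 0.148
case hull [[357, 208], [349, 223], [354, 228], [363, 229], [357, 226], [364, 215], [370, 217], [368, 220], [371, 214], [363, 211], [361, 208]]
16 -0.373; 20 -0.432; 24 -0.491; 28 -0.55; 32 -0.61; 36 -0.672; 40 -0.736; slopes [-0.57  -1.558] 18.4 [0.50490483 0.15720562 0.15212988] [-8.26126294 -0.04093461  5.23714067]
```

```bash
python3 - <<'E'
from h import *
S=cam('scene')
b=np.array([351.5,231.])-proj(S,OUT)
for d in (0,9,13):
  for a,y in ((18,-14),(18,14),(-18,14)):
    print(d,(a,y),*[(proj(S,OUT+U*a/1e3+by*y/1e3+N*(s+d)/1e3)+b).round(1) for s in (54,6)])
h=cv2.cvtColor(S['frame'],cv2.COLOR_BGR2HSV); m=cv2.inRange(h,(98,90,40),(130,255,255)); 
for y in range(205,240): 
    x=np.where(m[y,340:380])[0]; print(y,(x+340).tolist() if len(x)<12 else (x[0]+340,x[-1]+340),end=' ')
E
```

```text
0 (18, -14) [354.2 209.4] [344.8 225.1]
0 (18, 14) [360.8 215.7] [351.1 231.5]
0 (-18, 14) [370.1 217.6] [360.5 233.1]
9 (18, -14) [356.  206.4] [346.5 222.2]
9 (18, 14) [362.6 212.7] [352.9 228.6]
9 (-18, 14) [371.9 214.6] [362.3 230.2]
13 (18, -14) [356.8 205.1] [347.3 220.9]
13 (18, 14) [363.5 211.3] [353.7 227.3]
13 (-18, 14) [372.7 213.3] [363.1 228.9]
205 [] 206 [] 207 [] 208 [357, 358, 359, 360, 361] 209 [357, 358, 359, 360, 361, 362] 210 [356, 357, 358, 359, 360, 361, 362] 211 [355, 356, 357, 358, 359, 360, 361, 362, 363, 364] 212 (np.int64(355), np.int64(369)) 213 (np.int64(354), np.int64(370)) 214 (np.int64(354), np.int64(371)) 215 (np.int64(353), np.int64(371)) 216 (np.int64(353), np.int64(370)) 217 (np.int64(352), np.int64(370)) 218 (np.int64(351), np.int64(369)) 219 (np.int64(351), np.int64(369)) 220 (np.int64(350), np.int64(368)) 221 (np.int64(350), np.int64(367)) 222 (np.int64(349), np.int64(367)) 223 (np.int64(346), np.int64(366)) 224 [350, 351, 352, 353, 354, 355, 356, 357, 358, 366] 225 [340, 341, 351, 352, 353, 354, 355, 356, 357, 365] 226 (np.int64(340), np.int64(365)) 227 [341, 342, 353, 354, 355, 356, 357, 358, 359, 360, 361] 228 [342, 354, 355, 356, 357, 358, 359, 360, 361, 362, 363] 229 [343, 344, 358, 359, 360, 361, 362, 363] 230 [344, 345, 364] 231 [345, 346, 365] 232 [346, 347] 233 [347, 348, 360, 361] 234 [348, 349, 350, 351, 352, 353, 361] 235 [350, 351, 352, 353, 354, 355, 356, 357, 358, 359, 362] 236 [357, 358, 359, 360, 361, 362, 363] 237 [363] 238 [] 239 []
```

Request:
{"fn": "carry_out", "kwargs": {"slide": [[-0.002,0,0.006],[-0.004,0,0.012],[-0.006,0,0.018],[-0.008,0,0.024],[-0.008,0,0.024]], "roll": [0,0,0,0,0]}}

```text
clock: 18.95
tcp_pos: [0.5082, 0.1569, 0.1462]
ee_rot: [3.141, -0.001, 3.014]
contact_force: [-5.3, 1.2, 3.4]
width: 0.148
finger_force: 59.4
```

```bash
python3 -c "
from h import *
where()"
```

```text
t 18.95 u,y,s mm [-5.6  2.  86.3] F u,y,n [-2.8  0.5  5.8] w 0.148
```

Request:
{"fn": "carry_out", "kwargs": {"slide": [[-0.003,0,0.005],[-0.006,0,0.01],[-0.009,0,0.015],[-0.011,0,0.018],[-0.011,0,0.018]], "roll": [0,0,0,0,0]}}

```text
clock: 19.45
tcp_pos: [0.5101, 0.1565, 0.1426]
ee_rot: [3.141, -0.003, 3.014]
contact_force: [-11.2, 0.5, 10.1]
width: 0.152
finger_force: 60.6
```

```bash
python3 -c "
from h import *
where()"
```

```text
t 19.45 u,y,s mm [-5.8  1.8 82.2] F u,y,n [-4.2 -0.9 14.5] w 0.152
```

Request:
{"fn": "carry_out", "kwargs": {"slide": [[-0.003,0,0.005],[-0.006,0,0.01],[-0.008,0,0.014],[-0.008,0,0.014]], "roll": [0,0,0,0]}}

```text
clock: 19.85
tcp_pos: [0.5103, 0.1565, 0.1422]
ee_rot: [3.141, -0.006, 3.015]
contact_force: [-20.5, -2.7, 27.2]
width: 0.148
finger_force: 63.1
```

```bash
python3 -c "
from h import *
where()"
```

```text
t 19.85 u,y,s mm [-5.9  1.9 81.7] F u,y,n [-2.5 -5.3 33.7] w 0.148
```

```bash
python3 - <<'E'
from h import *
S=cam('scene','s11')
b=np.array([351.5,231.])-proj(S,OUT)
for d in (0,3):
  for a,y in ((18,-14),(18,14),(-18,14)):
    print(d,(a,y),*[(proj(S,OUT+U*a/1e3+by*y/1e3+N*(s+d)/1e3)+b).round(1) for s in (54,6)])
for k in blobs(S,(98,110,60),(125,255,255),(335,195,385,245)): print(cv2.contourArea(k),cv2.approxPolyDP(k,1.2,True)[:,0].tolist())
T=cam('top','t11'); g=T['frame'].astype(int).sum(2)//3
for y in range(196,212,2): print(y,g[y,244:274])
bt=np.array([257.57,209.15])-proj(T,OUT)
for a,y,s in [(26,17,6),(26,-17,6),(26,-17,0),(26,17,0),(18,14,6),(18,-14,6)]: print((a,y,s),(proj(T,OUT+U*a/1e3+by*y/1e3+N*s/1e3)+bt).round(1))
E
```

```text
0 (18, -14) [354.2 209.4] [344.8 225.1]
0 (18, 14) [360.8 215.7] [351.1 231.5]
0 (-18, 14) [370.1 217.6] [360.5 233.1]
3 (18, -14) [354.8 208.4] [345.4 224.1]
3 (18, 14) [361.4 214.7] [351.7 230.6]
3 (-18, 14) [370.7 216.6] [361.1 232.1]
191.0 [[356, 211], [347, 226], [352, 231], [360, 233], [362, 230], [356, 231], [355, 228], [361, 219], [365, 219], [367, 222], [369, 218]]
196 [186 198 196 196 193 183 176 179 187 191 189 190 191 192 191 196 196 196
 197 199 196 195 196 196 194 192 193 195 195 186]
198 [185 195 196 197 194 178 143 128 144 156 152 150 160 161 158 155 157 161
 163 170 178 178 177 186 194 195 195 192 188 172]
200 [187 200 196 198 192 164 110  65  63  70  70  73  83  89  89  97 113 133
 146 156 157 149 142 165 194 196 194 193 187 176]
202 [173 190 198 197 194 163 108  51  30  35  38  35  35  32  34  38  34  35
  31  38  71 121 146 169 193 194 195 195 182 168]
204 [148 122 144 180 192 162 110  75  89 100  96  90  83  75  74  69  65  59
  44  39  87 145 151 170 194 196 196 193 184 168]
206 [155 164 121  83 103 107 102 112 120 122 119 120 118 121 120 120 118 107
  80  51  85 142 155 177 198 198 197 195 184 164]
208 [ 94 128 163 131  87  67  67  84 111 119 122 122 121 119 121 117 108  95
  72  47  97 157 162 179 196 196 196 194 182 162]
210 [ 82  97 140 165 114  75  78  58  53  82 111 122 121 120 118 108  98 101
  97  57  98 157 165 188 196 197 196 196 184 159]
(26, 17, 6) [250.3 199.2]
(26, -17, 6) [264.8 201.2]
(26, -17, 0) [265.3 200.2]
(26, 17, 0) [250.9 198.2]
(18, 14, 6) [251.4 202.5]
(18, -14, 6) [263.3 204.1]
```

The flange sits at the predicted home position in both views (top columns 250–264, scene case corners within 1–2 px), with a hard stop at 34 N. Now I start the pull, partway first.

Request:
{"fn": "carry_out", "kwargs": {"slide": [[0.004,0,-0.007],[0.009,0,-0.014],[0.013,0,-0.02],[0.017,0,-0.027],[0.021,0,-0.034],[0.025,0,-0.04],[0.03,0,-0.0475],[0.03,0,-0.0475]], "roll": [0,0,0,0,0,0,0,0]}}

```text
clock: 20.75
tcp_pos: [0.5065, 0.1567, 0.1495]
ee_rot: [3.141, 0.001, 3.013]
contact_force: [-1.6, 1.4, -4.7]
width: 0.152
finger_force: 58.5
```

```bash
cat >> h.py <<'E'
def look(name):
    S=cam('scene',name); where()
    for k in blobs(S,(98,110,60),(125,255,255),(335,195,385,245)): print('case',cv2.contourArea(k),cv2.approxPolyDP(k,1.2,True)[:,0].tolist())
    h=cv2.cvtColor(S['frame'],cv2.COLOR_BGR2HSV)[190:225,350:390]
    for nm,lo,hi in (('green',(40,90,60),(85,255,255)),('red1',(0,120,90),(6,255,255)),('red2',(172,120,90),(180,255,255))):
        y,x=np.where(cv2.inRange(h,lo,hi)); print(nm,len(x),(x.mean()+350,y.mean()+190,y.min()+190,y.max()+190) if len(x) else '')
E
python3 -c "
from h import *
look('s12')"
```

```text
t 20.8 u,y,s mm [-5.3  1.6 89.8] F u,y,n [-3.4  1.7 -3.5] w 0.151
case 189.0 [[355, 212], [347, 226], [352, 231], [360, 233], [363, 228], [361, 231], [356, 231], [354, 229], [361, 219], [366, 219], [366, 223], [369, 218], [366, 214], [363, 216], [359, 212]]
green 0 
red1 0 
red2 0
```

Request:
{"fn": "carry_out", "kwargs": {"slide": [[0.003,0,-0.005],[0.006,0,-0.01],[0.01,0,-0.015],[0.013,0,-0.02],[0.016,0,-0.026],[0.019,0,-0.0305],[0.019,0,-0.0305],[0.019,0,-0.0305]], "roll": [0,0,0,0,0,0,0,0]}}

```text
clock: 21.6
tcp_pos: [0.5017, 0.1569, 0.157]
ee_rot: [-3.141, 0.0, 3.013]
contact_force: [0.9, 1.6, -5.6]
width: 0.145
finger_force: 58.5
```

```bash
python3 -c "
from h import *
look('s13')"
```

```text
t 21.65 u,y,s mm [-5.4  1.2 98.8] F u,y,n [-2.4  0.6 -4.6] w 0.149
case 193.5 [[356, 211], [347, 226], [352, 231], [361, 232], [363, 228], [361, 231], [357, 231], [355, 229], [361, 219], [367, 220], [364, 226], [369, 218], [367, 215], [364, 216], [360, 212]]
green 2 (np.float64(361.5), np.float64(213.5), np.int64(213), np.int64(214))
red1 0 
red2 0
```

Draw is about 17 mm by the arm, force about 5 N, green shows at (361,213) with no red. Hold for 1.8 s, then ease back.

Request:
{"fn": "carry_out", "kwargs": {"slide": [[0,0,0],[0,0,0],[0,0,0],[0,0,0],[0,0,0],[0,0,0],[0,0,0],[0,0,0],[0,0,0],[0,0,0],[0,0,0],[0,0,0],[0,0,0],[0,0,0],[0,0,0],[0,0,0],[0,0,0],[0,0,0]], "roll": [0,0,0,0,0,0,0,0,0,0,0,0,0,0,0,0,0,0]}}

```text
clock: 23.45
tcp_pos: [0.5016, 0.1572, 0.1571]
ee_rot: [-3.142, 0.0, 3.013]
contact_force: [0.7, -0.2, -5.4]
width: 0.149
finger_force: 58.5
```

```bash
python3 -c "
from h import *
look('s14')
S=cv2.imread('pics/s14.png')[205:222,354:374]; print(S[5:12,4:14].tolist())"
```

```text
t 23.5 u,y,s mm [-5.4  1.4 98.9] F u,y,n [-2.8  0.1 -5. ] w 0.156
case 193.0 [[356, 211], [347, 226], [352, 231], [361, 232], [363, 228], [361, 231], [357, 231], [355, 229], [361, 219], [367, 220], [365, 226], [369, 218], [367, 215], [364, 216], [360, 212]]
green 2 (np.float64(361.5), np.float64(213.5), np.int64(213), np.int64(214))
red1 0 
red2 0 
[[[227, 247, 251], [196, 225, 243], [207, 227, 241], [194, 210, 230], [197, 224, 235], [255, 255, 255], [255, 255, 255], [252, 255, 255], [221, 250, 255], [143, 159, 170]], [[220, 188, 166], [213, 166, 156], [194, 173, 176], [200, 224, 244], [246, 255, 255], [254, 255, 255], [250, 255, 255], [244, 255, 255], [221, 247, 255], [145, 165, 177]], [[221, 119, 49], [214, 111, 44], [210, 108, 66], [170, 252, 218], [255, 255, 255], [253, 255, 255], [247, 255, 255], [230, 249, 255], [189, 221, 235], [81, 102, 122]], [[249, 138, 46], [223, 110, 35], [219, 91, 12], [135, 199, 103], [220, 255, 255], [255, 255, 255], [244, 255, 255], [192, 232, 246], [118, 145, 161], [58, 80, 106]], [[246, 141, 53], [251, 146, 58], [228, 107, 35], [199, 117, 22], [177, 195, 119], [193, 245, 233], [191, 247, 255], [137, 159, 156], [123, 95, 89], [57, 84, 115]], [[232, 124, 47], [246, 140, 52], [254, 145, 58], [234, 118, 40], [214, 110, 27], [206, 140, 58], [166, 158, 127], [202, 116, 63], [208, 107, 41], [161, 102, 74]], [[229, 123, 50], [231, 121, 48], [246, 139, 56], [252, 140, 53], [218, 105, 38], [226, 107, 35], [212, 114, 33], [224, 109, 36], [223, 110, 31], [224, 116, 45]]]
```

Green is only just showing, so I draw 1.5 mm further to be nearer mid-green and hold again.

Request:
{"fn": "carry_out", "kwargs": {"slide": [[0.001,0,-0.002],[0.002,0,-0.0035],[0.003,0,-0.005],[0.003,0,-0.005],[0.003,0,-0.005]], "roll": [0,0,0,0,0]}}

```text
clock: 24.0
tcp_pos: [0.5009, 0.1573, 0.1583]
ee_rot: [3.142, 0.0, 3.013]
contact_force: [0.8, -0.1, -6.5]
width: 0.149
finger_force: 58.5
```

```bash
python3 -c "
from h import *
look('s15')
S=cv2.imread('pics/s15.png')[205:222,354:374]; print(S[6:12,6:13].tolist())
a=np.mean([ (lambda f:[f@U,f@N])(np.array((cam('scene'),r.read_state()['contact_force'])[1])) for _ in range(6)],0);print(a)"
```

```text
t 24.05 u,y,s mm [ -5.4   1.4 100.4] F u,y,n [-2.3 -0.  -6.3] w 0.15
case 193.0 [[356, 211], [347, 226], [352, 231], [361, 232], [363, 228], [361, 231], [357, 231], [355, 229], [361, 219], [367, 220], [365, 226], [369, 218], [367, 215], [364, 216], [360, 212]]
green 4 (np.float64(361.75), np.float64(213.0), np.int64(212), np.int64(214))
red1 0 
red2 0 
[[[198, 176, 179], [179, 218, 223], [252, 255, 255], [254, 255, 255], [251, 255, 255], [240, 255, 255], [218, 244, 251]], [[215, 111, 70], [95, 216, 108], [246, 255, 255], [255, 255, 255], [250, 255, 255], [231, 249, 255], [188, 218, 232]], [[222, 90, 20], [117, 178, 24], [134, 250, 175], [215, 255, 255], [248, 255, 255], [197, 234, 249], [118, 146, 163]], [[232, 110, 43], [208, 123, 37], [155, 165, 29], [117, 215, 115], [134, 216, 191], [126, 163, 150], [119, 93, 86]], [[254, 146, 58], [237, 117, 45], [223, 117, 42], [206, 130, 35], [140, 128, 24], [196, 107, 39], [203, 97, 35]], [[247, 139, 57], [252, 142, 53], [217, 104, 41], [228, 111, 45], [215, 118, 45], [221, 106, 30], [230, 116, 38]]]
[-2.48182163 -5.53466856]
```

Request:
{"fn": "carry_out", "kwargs": {"slide": [[0,0,0],[0,0,0],[0,0,0],[0,0,0],[0,0,0],[0,0,0],[0,0,0],[0,0,0],[0,0,0],[0,0,0],[0,0,0],[0,0,0],[0,0,0],[0,0,0]], "roll": [0,0,0,0,0,0,0,0,0,0,0,0,0,0]}}

```text
clock: 25.75
tcp_pos: [0.5009, 0.1573, 0.1583]
ee_rot: [3.142, 0.0, 3.013]
contact_force: [1.0, 1.1, -6.2]
width: 0.15
finger_force: 58.5
```

Request:
{"fn": "carry_out", "kwargs": {"slide": [[-0.001,0,0.0016],[-0.003,0,0.0048],[-0.005,0,0.008],[-0.007,0,0.0112],[-0.009,0,0.0144],[-0.011,0,0.0176],[-0.013,0,0.0208],[-0.015,0,0.024],[-0.017,0,0.0272],[-0.019,0,0.0304],[-0.021,0,0.0336],[-0.023,0,0.0368],[-0.025,0,0.04],[-0.027,0,0.0432],[-0.029,0,0.0464],[-0.031,0,0.0496],[-0.033,0,0.0528],[-0.035,0,0.056],[-0.036,0,0.0576],[-0.036,0,0.0576]], "roll": [0,0,0,0,0,0,0,0,0,0,0,0,0,0,0,0,0,0,0,0]}}

```text
clock: 27.75
tcp_pos: [0.5096, 0.1562, 0.1438]
ee_rot: [-3.142, -0.0, 3.013]
contact_force: [-2.3, 0.6, -2.7]
width: 0.144
finger_force: 59.0
```

```bash
python3 -c "
from h import *
look('s16')"
```

```text
t 27.8 u,y,s mm [-5.6  1.4 83.5] F u,y,n [-3.4  0.4 -1.9] w 0.144
case 191.0 [[356, 211], [347, 226], [352, 231], [361, 232], [362, 230], [355, 230], [356, 226], [361, 219], [367, 220], [364, 226], [369, 218], [366, 215], [362, 215]]
green 0 
red1 0 
red2 0
```

Request:
{"fn": "carry_out", "kwargs": {"slide": [[-0.001,0,0.0017],[-0.002,0,0.0034],[-0.003,0,0.0051],[-0.0045,0,0.007],[-0.006,0,0.0095],[-0.0085,0,0.0136],[-0.0085,0,0.0136]], "roll": [0,0,0,0,0,0,0]}}

```text
clock: 28.5
tcp_pos: [0.5099, 0.1562, 0.1425]
ee_rot: [3.141, -0.004, 3.014]
contact_force: [-10.7, -0.1, 11.6]
width: 0.147
finger_force: 61.1
```

```bash
python3 -c "
from h import *
look('s17')"
```

```text
t 28.55 u,y,s mm [-6.   1.5 82.2] F u,y,n [-3.  -2.4 15.7] w 0.151
case 190.0 [[355, 212], [347, 226], [352, 231], [360, 233], [363, 228], [361, 231], [356, 231], [355, 228], [361, 219], [365, 219], [367, 221], [366, 223], [369, 218], [366, 215], [364, 216], [359, 212]]
green 0 
red1 0 
red2 0
```

Request:
{"fn": "carry_out", "kwargs": {"slide": [[0.002,0,-0.004],[0.004,0,-0.007],[0.005,0,-0.008],[0.005,0,-0.008]], "roll": [0,0,0,0]}}

```text
clock: 28.95
tcp_pos: [0.5099, 0.1562, 0.1429]
ee_rot: [3.141, -0.001, 3.014]
contact_force: [-5.5, -0.5, 1.5]
width: 0.149
finger_force: 59.7
```

Request:
{"fn": "carry_out", "kwargs": {"slide": [[0,0,0],[0,0,0],[0,0,0],[0,0,0]], "roll": [0,0,0,0], "fingers": -0.3}}

```text
clock: 29.35
tcp_pos: [0.5117, 0.1559, 0.143]
ee_rot: [3.141, 0.002, 3.013]
contact_force: [-0.1, 0.3, -0.2]
width: 0.346
finger_force: 0.0
```

Request:
{"fn": "carry_out", "kwargs": {"slide": [[0,0,-0.02],[0,0,-0.06],[0,0,-0.12],[0,0,-0.2],[0,0,-0.3],[0.1,0,-0.4],[0.25,0,-0.44],[0.4,0,-0.44],[0.5,0,-0.44],[0.5,0,-0.44],[0.5,0,-0.44]], "roll": [0,0,0,0,0,0,0,0,0,0,0]}}

```text
clock: 30.45
tcp_pos: [0.3872, 0.1722, 0.2536]
ee_rot: [3.14, 0.003, 3.014]
contact_force: [-0.1, 0.4, 0.2]
width: 0.352
finger_force: 0.0
```

```bash
python3 - <<'E'
from h import *
look('s18')
S=cam('scene');T=cam('top','t18')
b=np.array([351.5,231.])-proj(S,OUT); bt=np.array([257.57,209.15])-proj(T,OUT)
for a,y,s in [(18,-14,54),(18,14,54),(-18,14,54),(18,-14,6),(18,14,6),(-18,14,6)]: print((a,y,s),(proj(S,OUT+U*a/1e3+by*y/1e3+N*s/1e3)+b).round(1),(proj(T,OUT+U*a/1e3+by*y/1e3+N*s/1e3)+bt).round(1))
for k in blobs(S,(0,0,150),(180,70,255),(350,185,385,222)): print('barS',cv2.contourArea(k),cv2.minAreaRect(k))
print('barS pred',(proj(S,OUT+N*.08)+b).round(1))
for k in blobs(T,(0,0,170),(180,60,255),(230,205,275,245)): print('barT',cv2.contourArea(k),cv2.minAreaRect(k))
print('barT pred',(proj(T,OUT+N*.08)+bt).round(1))
for k in blobs(T,(20,120,120),(35,255,255),(285,220,345,280)): print('cap in dish',cv2.minAreaRect(k))
E
```

```text
t 30.5 u,y,s mm [-51.7   1.4 241.5] F u,y,n [ 0.5 -0.4 -0.4] w 0.35
case 192.5 [[355, 212], [347, 226], [352, 231], [360, 233], [362, 230], [356, 231], [355, 228], [361, 219], [365, 219], [367, 221], [363, 228], [369, 218], [359, 212]]
green 0 
red1 0 
red2 0 
(18, -14, 54) [354.2 209.4] [258.8 213. ]
(18, 14, 54) [360.8 215.7] [246.3 211.3]
(-18, 14, 54) [370.1 217.6] [245.8 225.5]
(18, -14, 6) [344.8 225.1] [263.3 204.1]
(18, 14, 6) [351.1 231.5] [251.4 202.5]
(-18, 14, 6) [360.5 233.1] [250.8 216.2]
barS 269.5 ((363.0, 207.5), (23.0, 26.0), 90.0)
barS pred [367.4 204.9]
barT 469.0 ((257.3084716796875, 220.4047088623047), (28.625131607055664, 32.056671142578125), 2.4895529747009277)
barT 185.0 ((235.7896270751953, 218.33868408203125), (11.250240325927734, 27.191701889038086), 2.4895527362823486)
barT pred [249.4 224.6]
cap in dish ((316.3780822753906, 246.59756469726562), (6.405029296875, 17.00645637512207), 6.34019136428833)
```

```bash
python3 - <<'E'
from h import *
for a,b in (('t1','t18'),('s1','s18')):
    d=cv2.absdiff(cv2.imread(f'pics/{a}.png'),cv2.imread(f'pics/{b}.png')).max(2); m=cv2.morphologyEx((d>50).astype(np.uint8),cv2.MORPH_OPEN,np.ones((3,3)))
    print(a,[tuple(x) for x in cv2.connectedComponentsWithStats(m)[2][1:].tolist() if x[4]>8])
T=cv2.imread('pics/t18.png').astype(int)
g=T.sum(2)//3
for x in (254,258,262): print(x,g[192:212,x])
for y in (202,206,214,218): print(y,g[y,244:272])
E
```

```text
t1 [(367, 189, 21, 26, 324), (246, 200, 20, 37, 473), (310, 237, 14, 20, 232), (69, 272, 117, 128, 9140), (206, 274, 39, 51, 870), (155, 277, 38, 66, 1415), (146, 280, 30, 69, 371), (248, 290, 4, 4, 15), (236, 298, 18, 7, 103), (0, 307, 78, 93, 2896)]
s1 [(399, 0, 80, 163, 5052), (479, 0, 36, 54, 1034), (556, 0, 84, 112, 3603), (635, 19, 5, 5, 21), (469, 22, 6, 3, 18), (477, 52, 11, 6, 38), (476, 57, 12, 6, 42), (469, 62, 17, 61, 514), (632, 72, 8, 7, 48), (446, 77, 10, 17, 99), (436, 82, 5, 6, 28), (443, 90, 3, 3, 9), (459, 90, 10, 10, 61), (443, 95, 4, 3, 12), (442, 99, 4, 5, 20), (635, 104, 5, 9, 25), (585, 107, 43, 33, 997), (442, 110, 11, 11, 79), (463, 110, 6, 6, 29), (582, 137, 33, 14, 186), (553, 146, 64, 71, 2033), (270, 170, 17, 31, 401), (555, 179, 12, 13, 99), (603, 197, 6, 6, 30), (360, 200, 17, 11, 125), (331, 202, 18, 17, 211), (343, 211, 27, 26, 409)]
254 [191 192 192 192 184 159 160 163  80  31  33  47  80 112 118 116 116 117
 114 118]
258 [189 189 191 189 188 176 154 150 115  61  32  39  90 133 122 118 117 117
 117 113]
262 [188 190 190 192 194 186 159 160 163  82  32  31  37  60  83  78  72  86
  95  91]
202 [183 193 191 192 187 165 120  57  30  34  33  32  33  32  32  32  30  32
  32  41  69 118 141 166 188 189 191 189]
206 [185 196 193 193 186 150 110 107 113 118 118 117 116 120 122 118 115 106
  83  48  76 131 150 172 194 194 192 191]
214 [189 192 181 183 231 245 245 245 242 217 170 157 159 158 132 106 119 109
  79  54  99 145 163 188 192 191 191 185]
218 [187 206 243 254 254 255 255 253 206 125  95 107 128 129 119 113 112  92
  54  58 114 142 167 188 192 192 189 177]
```

```bash
python3 -c "
from station import r
print(r.close_job())"
```

```text
the job is handed in; nothing more can be done
None
```

I handed the job in at about 31 s; no verdict came back. The cap is in the dish and the tester is plugged home, after a 34 N push against a hard stop. The handle was held at about 16–18 mm of draw, with green showing and no red, then eased back and released. Camera comparisons showed only the tester, cap and arm had moved.

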